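# Find the heat-tired rest on the brazing fixture and push its tag down

## Robot

A 6-joint arm with a two-finger parallel gripper is mounted at the origin on the work surface. World frame = base frame: x ahead of the robot, y to its left, z up, the work surface at z = 0. Lengths are in mm, angles in rad, forces in N, time in s.
With the tool pointing down it reaches from about 250 to 775 mm from the base axis. Payload 4 kg.
Tool frame: the origin (TCP) lies at the very end of the fingers, on their centre line; the grasp point (between the pads) lies 19 mm behind it; z points along the fingers, y is the line along which they close (so a half turn about z gives the same grasp; the last joint's range is limited). The gripper opens to 85 mm and grips with 20 to 120 N. Pads are 22 mm wide; open, the fingers measure 114 mm over their backs; the gripper's body (76 mm by 85 mm) begins 54 mm behind the grasp point. The pads swing forward as they close: fully open they stand 13 mm farther back than shut.
Start: joints at [1.178, 0.087, 1.371, -0, 1.684, -0.103], TCP at [157.177, 527.08, 231.341] pointing down, gripper open.
Joint ranges: [-3.1, 3.1], [-0.76, 2.03], [0.27, 2.55], [-1.08, 4.22], [0.17, 2.65], [-2.57, 2.57]. Speed limits (rad/s): [2.79, 2.79, 3.14, 3.14, 3.14, 3.14].

## Interface

Orientations are given as a unit quaternion [x, y, z, w].
In Python, from station import manip gives the robot as it stands.
- The arm moves only by the shell command python3 -m handwheel 'ROWS' [OPENING] [FORCE]. ROWS is JSON, a list of rows, each an object with "dp": the shift along the tool's x, y, z scaled (see below), a list of three; "turn": the turn about the tool's z scaled (see below). A call has 1 to 12 rows; each row shifts and turns the commanded pose from where the row before left it, along the tool's axes as they then stand; what a row does not reach is not made up. The controller multiplies each number of a shift by 0.5 m and each number of a turn by 90 degrees. A row lasts 1/12 s, in which the tool goes at most 41.7 mm and 7.16 degrees, less where a joint would pass 70% of its speed; a pose out of reach is approached as far as the arm can. A call with a number of a shift or a turn outside -1 to 1 is refused whole. A call with a gripper value outside its range is refused whole. OPENING is the gripper command: -1 is shut, 1 is fully open, values between are in proportion, set as the call begins (- or left out, the last holds). The fingers move at their own pace and stop on an object; FORCE is the grip in N (left out, the last holds). Time passes only in rows, so rows that do not move let the fingers close. It gives the time, the measured TCP pose, the force, the opening and the grip force at its end, in the units of the state.
- manip.observe(): the state, without advancing time (a new reading comes with each control period).
- manip.grab_frame(name): name is "scene" or "top"; returns the picture (480x640x3 uint8, red, green, blue); there is no depth.
- manip.camera_model(name): a dict with "mtx" (3x3 intrinsics, pixels), "k1" (the pictures are not rectified: a ray, as slopes to the right and down, at radius r is drawn at 1 + k1 r^2 times it, then the intrinsics apply), "T" (4x4, takes a point from camera to world coordinates). Camera axes: x right, y up, looking along -z (the intrinsics and any distortion apply to the point x, -y, -z); pixel columns grow to the right and rows downward; lengths in mm; the calibration is good to about 2 mm. A picture is of the moment at which its call begins. camera_model takes no time and is no camera call.
- manip.finish_job(): hands the job in; it is judged then, once.
The state is a dict: "time": time; "joint_pos": joint angles; "qd": joint speeds; "effort": joint torques, N m; "tool_pos": TCP position; "tool_rot": TCP orientation; "contact_force": force on the tool from outside, world axes, zero at the start; "moment": the same for the moment, N m; "opening": finger opening in mm; "grasp_force": force on a finger pad.
Only numpy, scipy, OpenCV 4.12 (cv2) and the standard library are available. Lean on these libraries where they do the work, as an engineer would, in place of code of your own. Each camera call takes 0.05 s, during which the arm holds its last target. There are 200 camera calls.

## Task

The torch has softened the spring of one of the three rests on the brazing fixture. With closed fingertips press each round rest in turn from the robot's left to its right and feel how it gives, then push the tag beside the softest one all the way down and take the hand away. Only touch and push: pull nothing up, leave the other two tags up, and leave the jar, tube, wire frames and other things on the bench where they are.

Things in the scene. Friction and masses are not known exactly. Their poses are not given: they have to be found in the camera images.
- fixture: steel deck plate 170 (x) x 430 (y) x 12 mm fixed to the bench; origin at the centre of its underside. Its x points away from the robot, y to the robot's left (turned up to 0.3 rad). Three look-alike bays, 130 mm apart along y, bay 1 at the robot's left: each has a sprung rest and, 80 mm nearer the robot, a tag.
- bay1_pad (a point): centre of the top of the left bay's sprung rest, unpressed (a point of the deck, it does not follow the rest): flat round cap, 56 mm diameter, 24 mm thick, on a coil spring, top 72 mm above the bench. Goes straight down at most 18 mm and springs back, force in proportion to depth: the soft one about 3 N at 10 mm, the others 6.5 and 11 N; which is which cannot be seen and varies.
- bay2_pad (a point): centre of the top of the middle bay's sprung rest, unpressed (a point of the deck, it does not follow the rest): flat round cap, 56 mm diameter, 24 mm thick, on a coil spring, top 72 mm above the bench. Goes straight down at most 18 mm and springs back, force in proportion to depth: the soft one about 3 N at 10 mm, the others 6.5 and 11 N; which is which cannot be seen and varies.
- bay3_pad (a point): centre of the top of the right bay's sprung rest, unpressed (a point of the deck, it does not follow the rest): flat round cap, 56 mm diameter, 24 mm thick, on a coil spring, top 72 mm above the bench. Goes straight down at most 18 mm and springs back, force in proportion to depth: the soft one about 3 N at 10 mm, the others 6.5 and 11 N; which is which cannot be seen and varies.
- bay1_tag (a point): centre of the top of the left bay's tag when raised (a point of the deck, does not follow the tag): brass T, flat head 30 x 30 x 5 mm, top 63 mm above the bench (0 to 3 mm lower at the start), its stem in a grey block 34 x 40 mm, top 40 mm above the bench. Slides down 18 mm against about 3 N of friction until the head meets the block; stays where left.
- bay2_tag (a point): centre of the top of the middle bay's tag when raised (a point of the deck, does not follow the tag): brass T, flat head 30 x 30 x 5 mm, top 63 mm above the bench (0 to 3 mm lower at the start), its stem in a grey block 34 x 40 mm, top 40 mm above the bench. Slides down 18 mm against about 3 N of friction until the head meets the block; stays where left.
- bay3_tag (a point): centre of the top of the right bay's tag when raised (a point of the deck, does not follow the tag): brass T, flat head 30 x 30 x 5 mm, top 63 mm above the bench (0 to 3 mm lower at the start), its stem in a grey block 34 x 40 mm, top 40 mm above the bench. Slides down 18 mm against about 3 N of friction until the head meets the block; stays where left.
- pad_p (a joint): depth (m) to which one of the three sprung rests is pressed: 0 unpressed, 0.018 bottomed, negative if pulled up. In the same bay as tag_p; which bay that is changes from run to run and is not told.
- pad_q (a joint): depth (m) to which one of the three sprung rests is pressed: 0 unpressed, 0.018 bottomed, negative if pulled up. In the same bay as tag_q; which bay that is changes from run to run and is not told.
- pad_r (a joint): depth (m) to which one of the three sprung rests is pressed: 0 unpressed, 0.018 bottomed, negative if pulled up. In the same bay as tag_r; which bay that is changes from run to run and is not told.
- tag_p (a joint): how far (m) the tag in the same bay as pad_p is pushed down: 0 to 0.003 at the start, 0.018 fully down, negative if pulled up.
- tag_q (a joint): how far (m) the tag in the same bay as pad_q is pushed down: 0 to 0.003 at the start, 0.018 fully down, negative if pulled up.
- tag_r (a joint): how far (m) the tag in the same bay as pad_r is pushed down: 0 to 0.003 at the start, 0.018 fully down, negative if pulled up.
- frame_a: open wire cage soldered from 4 mm brass rod, pyramid-topped, 97 mm across, 75 mm high, in front of the fixture; origin at the centre of its underside; leave alone
- frame_b: the same kind of brass wire cage, 108 mm across, 85 mm high, on the bench to the left; origin at the centre of its underside; leave alone
- flux_jar: small white-capped jar, 28 mm diameter, 45 mm high, on the fixture deck between bays 1 and 2; origin at the centre of its underside; leave alone
- ferrule: short brass tube, 30 mm diameter, 30 mm high, upright on the deck between bays 2 and 3; origin at the centre of its underside; leave alone
- driver: screwdriver lying on the bench to the right; leave alone
- brick: firebrick offcut 110 x 75 x 50 mm on the bench to the right; origin at the centre of its underside; leave alone
- rod: brass rod 130 mm long, 10 mm thick, lying in front of the fixture; leave alone

How it is judged (in metres and radians):
On the way, in this order (a step that is already met when the one before it is completed fails the run):
1. the left rest is pressed (by at least 3 mm) with the hand over it (horizontal distance between the grasp point and bay1_pad below 0.05 m and value of joint any of pad_p, pad_q, pad_r above 0.003 m), for 0.1 s.
2. the middle rest is pressed (by at least 3 mm) with the hand over it (horizontal distance between the grasp point and bay2_pad below 0.05 m and value of joint any of pad_p, pad_q, pad_r above 0.003 m), for 0.1 s.
3. the right rest is pressed (by at least 3 mm) with the hand over it (horizontal distance between the grasp point and bay3_pad below 0.05 m and value of joint any of pad_p, pad_q, pad_r above 0.003 m), for 0.1 s.
4. the tag beside the softest rest is pushed fully down (value of joint tag_q above 0.015 m), for 0.1 s.
At the end, for the whole second after the job is handed in: The tag in the bay of the softest rest is fully down (at least 15 of 18 mm), the other two are still up (less than 6 mm down), all rests have sprung back (within 2 mm), and the jar, tube, frames and brick stand upright (within 0.2 rad) (value of joint tag_q above 0.015 m and value of joint each of tag_p, tag_r below 0.006 m and value of joint each of pad_p, pad_q, pad_r below 0.002 m and angle between each of frame_a, frame_b, flux_jar, ferrule, brick's own z axis and vertical below 0.2 rad); the robot touches nothing.
It fails at once if the tag of a stiffer rest is pushed down by more than 6 mm (value of joint any of tag_p, tag_r above 0.006 m).
It fails at once if a rest or a tag is pulled up by more than 3 mm (value of joint any of pad_p, pad_q, pad_r, tag_p, tag_q, tag_r below -0.003 m).
It fails at once if a thing that should be left alone is moved or lifted by more than 25 mm (distance of any of frame_a, frame_b, flux_jar, ferrule, driver, brick, rod from where it was at the start of the episode above 0.025 m).
It also fails if it takes over 48 s, if anything falls off the work surface, if the arm or the gripper's body presses on something with over 40 N, if the wrist force passes 120 N, or if a joint passes its speed limit or range.

## Working session

There is one attempt and no reset: what is moved stays moved. The work goes in short steps, Python scripts to look and compute and a shell command to move; the robot and the scene stay as the last step left them, time stands still between calls to the robot, and variables do not carry over. Pictures are saved under pics/ and viewed, at most 10 in all, crops included, and the job is handed in when it is done.

```bash
mkdir -p pics; ls; python3 - <<'E'
from station import manip
import cv2
print(manip.observe())
for n in("scene","top"):
    cv2.imwrite(f"pics/{n}0.png",manip.grab_frame(n)[:,:,::-1]); print(manip.camera_model(n))
E
```

```text
pics
{'time': 0.0, 'joint_pos': array([ 1.17790179e+00,  8.79770096e-02,  1.37229392e+00, -7.49494357e-06,
        1.68357861e+00, -1.03110687e-01]), 'qd': array([-0.00123471, -0.00073081, -0.00095257, -0.00023495,  0.00106099,
        0.00178392]), 'effort': array([ 1.84977493e-03, -3.51852071e+01, -3.13283908e+01,  2.35088510e-05,
        1.06381290e-02, -5.96758483e-07]), 'tool_pos': array([156.97890742, 526.59804237, 230.10696601]), 'tool_rot': array([ 1.44385811e-01,  9.89520825e-01, -1.09483087e-03, -2.73386351e-04]), 'contact_force': array([-0.32252913,  0.01233638, -0.09254432]), 'moment': array([-0.06514887,  0.00742747, -0.02199797]), 'grasp_force': 0.0, 'opening': 85.50224389704043}
{'mtx': array([[487.43565837,   0.        , 329.81036926],
       [  0.        , 487.43565837, 241.05116099],
       [  0.        ,   0.        ,   1.        ]]), 'k1': 0.031705752998562764, 'T': array([[-8.79714453e-01, -3.97194788e-01,  2.61416874e-01,
         7.87628652e+02],
       [ 4.75198350e-01, -7.14714370e-01,  5.13195769e-01,
         5.28141328e+02],
       [-1.70002888e-02,  5.75690602e-01,  8.17490869e-01,
         9.19688839e+02],
       [ 0.00000000e+00,  0.00000000e+00,  0.00000000e+00,
         1.00000000e+00]])}
{'mtx': array([[559.74975535,   0.        , 323.94155767],
       [  0.        , 559.74975535, 235.10294046],
       [  0.        ,   0.        ,   1.        ]]), 'k1': -0.01581554364041612, 'T': array([[-2.57964136e-02,  9.72527474e-01, -2.31354398e-01,
         2.28605455e+02],
       [-9.99655108e-01, -2.39566370e-02,  1.07585115e-02,
         1.29214116e+01],
       [ 4.92047467e-03,  2.31552137e-01,  9.72810052e-01,
         1.39858211e+03],
       [ 0.00000000e+00,  0.00000000e+00,  0.00000000e+00,
         1.00000000e+00]])}
```

View pics/top0.png

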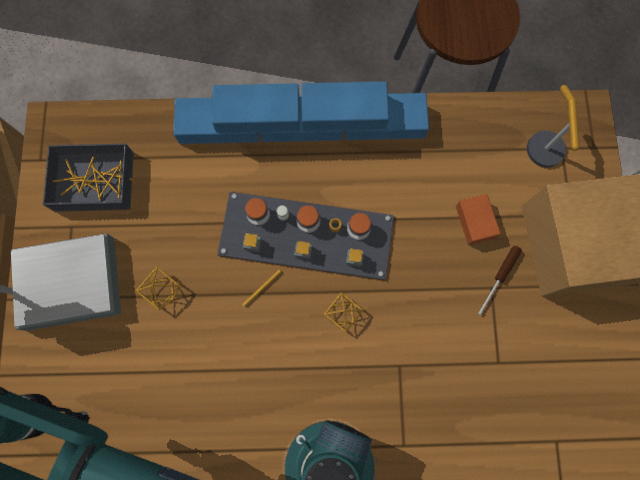

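View pics/scene0.png

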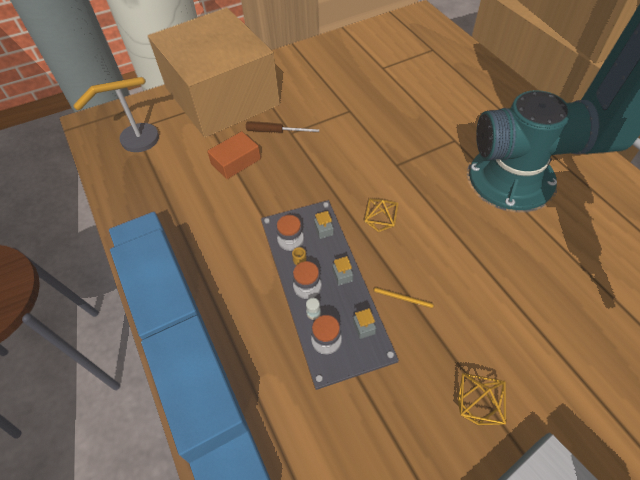

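The top view shows the rests' orange caps at about (257,209), (308,218), (359,226) and the tags at (251,241), (303,249), (356,257). The scene view shows the same caps at (326,328), (306,278), (290,228). I'll take the centroids and cast rays onto the known heights.

```bash
cat > h.py <<'E'
import numpy as np,cv2
from station import manip
def ray(n,uv):
    c=manip.camera_model(n);K=c["mtx"];T=c["T"]
    d=np.array([(uv[0]-K[0,2])/K[0,0],(uv[1]-K[1,2])/K[1,1]]);s=d.copy()
    for _ in range(10): s=d/(1+c["k1"]*(s@s))
    return T[:3,3],T[:3,:3]@np.array([s[0],-s[1],-1])
def onz(n,uv,z):
    o,d=ray(n,uv);return o+d*(z-o[2])/d[2]
def blobs(n,img,lo,hi,box,amin):
    x0,y0,x1,y1=box;m=cv2.inRange(cv2.cvtColor(img,cv2.COLOR_RGB2HSV),lo,hi)[y0:y1,x0:x1]
    k,_,st,ce=cv2.connectedComponentsWithStats(m)
    return [(ce[i]+[x0,y0],st[i,4]) for i in range(1,k) if st[i,4]>amin]
E
python3 - <<'E'
from h import *
for n,bx in(("top",(215,185,400,285)),("scene",(260,200,385,390))):
    im=cv2.imread(f"pics/{n}0.png")[:,:,::-1].copy()
    for nm,lo,hi,z in(("pad",(3,150,80),(13,255,255),72),("tag",(16,120,110),(28,255,255),61.5)):
        for c,a in blobs(n,im,lo,hi,bx,40): print(n,nm,c.round(1),a,onz(n,c,z).round(1))
E
```

```text
top pad [255.5 208. ] 310 [616.9 165.1  72. ]
top pad [307.5 215.4] 317 [594.9  37.4  72. ]
top pad [359.7 222.9] 315 [572.7 -90.2  72. ]
top tag [323.5 195.5] 2152 [648.2  -3.4  61.5]
top tag [334.7 223.7] 57 [574.9 -29.1  61.5]
top tag [217.1 236.2] 79 [550.3 260.3  61.5]
top tag [250.1 239.8] 147 [539.3 179.2  61.5]
top tag [395.4 253.8] 83 [ 495.4 -174.9   61.5]
top tag [302.6 247.4] 145 [517.   51.1  61.5]
top tag [355.2 255. ] 146 [494.8 -76.8  61.5]
top tag [277.9 274.8] 1566 [450.9 111.9  61.5]
top tag [394.8 275.4] 106 [ 442.3 -170.4   61.5]
scene pad [288.4 224.8] 344 [575.  -86.1  72. ]
scene pad [305.5 272.4] 427 [597.   40.5  72. ]
scene pad [325.5 327.9] 521 [619.  168.5  72. ]
scene tag [353.6 206.3] 46 [420.4 -69.   61.5]
scene tag [374.1 217.3] 494 [396.4 -19.6  61.5]
scene tag [323.2 217.7] 166 [495.8 -73.8  61.5]
scene tag [298.3 254.8] 177 [588.3 -11.7  61.5]
scene tag [342.4 263.8] 193 [517.9  53.2  61.5]
scene tag [378.9 290.4] 66 [484.7 143.7  61.5]
scene tag [364.6 317. ] 235 [539.9 180.5  61.5]
```

Both views agree within 4 mm. The rests are 129.6 mm apart and the tags 79 mm from them, matching the given sizes, and the yaw is about -0.17. Averages: pads (618,167), (596,39), (574,-88); tags (539.5,180), (517.5,52), (495,-75). Next I close the gripper and go above pad 1.

```bash
python3 -m handwheel '[{"dp":[-0.045,-0.018,0],"turn":0},{"dp":[-0.045,-0.018,0],"turn":0},{"dp":[-0.045,-0.018,0],"turn":0},{"dp":[-0.045,-0.018,0],"turn":0},{"dp":[-0.045,-0.018,0],"turn":0},{"dp":[-0.045,-0.018,0],"turn":0},{"dp":[-0.045,-0.018,0],"turn":0},{"dp":[-0.045,-0.018,0],"turn":0},{"dp":[-0.045,-0.018,0],"turn":0},{"dp":[-0.045,-0.018,0],"turn":0},{"dp":[-0.045,-0.018,0],"turn":0},{"dp":[-0.045,-0.018,0],"turn":0}]' -1 20
python3 -m handwheel '[{"dp":[-0.045,-0.018,0.01],"turn":0},{"dp":[-0.045,-0.018,0.01],"turn":0},{"dp":[-0.045,-0.018,0.01],"turn":0},{"dp":[-0.045,-0.018,0.01],"turn":0},{"dp":[-0.045,-0.018,0.01],"turn":0},{"dp":[-0.045,-0.018,0.01],"turn":0},{"dp":[-0.045,-0.018,0.01],"turn":0},{"dp":[-0.045,-0.018,0.01],"turn":0},{"dp":[-0.045,-0.018,0.01],"turn":0},{"dp":[-0.045,-0.018,0.01],"turn":0},{"dp":[0,0,0],"turn":0},{"dp":[0,0,0],"turn":0}]'
cat > go.py <<'E'
import sys
from h import *
from scipy.spatial.transform import Rotation as R
s=manip.observe();t=np.array([float(a) for a in sys.argv[1:4]])
print("t",s["time"],"pos",s["tool_pos"].round(1),"F",s["contact_force"].round(2),"open",round(s["opening"],1),"shift",(R.from_quat(s["tool_rot"]).inv().apply(t-s["tool_pos"])/500).round(4))
E
python3 go.py 618 167 85
```

```text
time: 1.1
tool_pos: [385.7, 345.4, 230.7]
tool_rot: [0.144, 0.99, -0.0, -0.0]
contact_force: [-0.1, 0.3, -0.1]
opening: 0.1
grasp_force: 0.0
time: 2.1
tool_pos: [575.0, 194.9, 179.7]
tool_rot: [0.145, 0.989, -0.0, -0.001]
contact_force: [-0.5, 0.7, 0.4]
opening: 0.0
grasp_force: 0.0
t 2.1 pos [575.  194.9 179.7] F [-0.46  0.74  0.37] open 0.0 shift [-0.099  -0.0284  0.1892]
```

```bash
python3 -m handwheel '[{"dp":[-0.033,-0.0095,0.03],"turn":0},{"dp":[-0.033,-0.0095,0.03],"turn":0},{"dp":[-0.033,-0.0095,0.03],"turn":0},{"dp":[0,0,0.03],"turn":0},{"dp":[0,0,0.03],"turn":0},{"dp":[0,0,0.02],"turn":0},{"dp":[0,0,0.012],"turn":0},{"dp":[0,0,0],"turn":0},{"dp":[0,0,0],"turn":0},{"dp":[0,0,0],"turn":0}]'
python3 go.py 618 167 64
python3 - <<'E'
from h import *
for n,(x0,y0,x1,y1) in(("top",(200,150,420,300)),("scene",(230,150,430,400))):
    im=manip.grab_frame(n)[y0:y1,x0:x1]
    cv2.imwrite(f"pics/{n}1.png",cv2.resize(im,None,fx=2,fy=2)[:,:,::-1])
E
```

```text
time: 2.93
tool_pos: [618.8, 168.6, 91.8]
tool_rot: [0.144, 0.99, 0.0, 0.001]
contact_force: [-0.3, 0.3, -0.2]
opening: -0.2
grasp_force: 0.0
t 2.9333 pos [618.8 168.6  91.8] F [-0.26  0.26 -0.23] open -0.2 shift [ 0.0007 -0.0036  0.0555]
```

View pics/scene1.png

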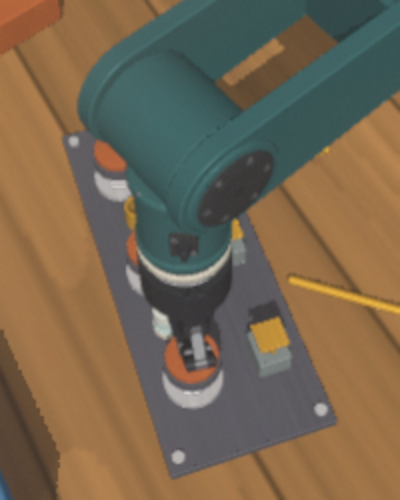

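The closed fingers stand just above the centre of the left cap, at crop pixel (195,355), and clear of the jar and tag. I press to about 10 mm deep.

```bash
python3 -m handwheel '[{"dp":[0,0,0.01],"turn":0},{"dp":[0,0,0.01],"turn":0},{"dp":[0,0,0.01],"turn":0},{"dp":[0,0,0.01],"turn":0},{"dp":[0,0,0.01],"turn":0},{"dp":[0,0,0.01],"turn":0},{"dp":[0,0,0],"turn":0},{"dp":[0,0,0],"turn":0},{"dp":[0,0,0],"turn":0},{"dp":[0,0,0],"turn":0}]'
python3 go.py 618 167 110
```

```text
time: 3.87
tool_pos: [618.3, 168.1, 62.7]
tool_rot: [0.144, 0.99, 0.0, 0.0]
contact_force: [-4.7, -0.9, 10.0]
opening: -0.0
grasp_force: 5.2
t 3.8667 pos [618.3 168.1  62.7] F [-4.69 -0.95  9.97] open -0.0 shift [-0.0001 -0.0023 -0.0946]
```

10 N at 9.3 mm: that is the stiff one. Now pad 2.

```bash
python3 -m handwheel '[{"dp":[0,0,-0.02],"turn":0},{"dp":[0,0,-0.03],"turn":0},{"dp":[0,0,-0.03],"turn":0},{"dp":[-0.004,-0.033,0],"turn":0},{"dp":[-0.004,-0.033,0],"turn":0},{"dp":[-0.004,-0.033,0],"turn":0},{"dp":[-0.004,-0.033,0],"turn":0},{"dp":[-0.004,-0.033,0],"turn":0},{"dp":[-0.004,-0.033,0],"turn":0},{"dp":[-0.004,-0.033,0],"turn":0},{"dp":[-0.003,-0.03,0],"turn":0},{"dp":[0,0,0],"turn":0}]'
python3 -m handwheel '[{"dp":[0,0,0],"turn":0},{"dp":[0,0,0],"turn":0}]' >/dev/null;python3 go.py 596 39 62
```

```text
time: 4.87
tool_pos: [594.8, 35.1, 99.2]
tool_rot: [0.146, 0.989, -0.001, -0.001]
contact_force: [-0.5, -0.4, -0.5]
opening: 0.1
grasp_force: 0.0
t 5.0333 pos [595.7  38.7  99.9] F [ 0.94  0.52 -0.49] open 0.2 shift [-0.0004  0.0006  0.0758]
```

```bash
python3 -m handwheel '[{"dp":[0,0,0.02],"turn":0},{"dp":[0,0,0.016],"turn":0},{"dp":[0,0,0.01],"turn":0},{"dp":[0,0,0.01],"turn":0},{"dp":[0,0,0.01],"turn":0},{"dp":[0,0,0.01],"turn":0},{"dp":[0,0,0],"turn":0},{"dp":[0,0,0],"turn":0},{"dp":[0,0,0],"turn":0},{"dp":[0,0,0],"turn":0}]'
python3 go.py 596 39 100
```

```text
time: 5.87
tool_pos: [596.2, 38.7, 62.9]
tool_rot: [0.144, 0.99, 0.0, 0.0]
contact_force: [-2.0, 0.6, 3.1]
opening: 0.2
grasp_force: 1.4
t 5.8667 pos [596.2  38.7  62.9] F [-1.96  0.6   3.11] open 0.2 shift [ 0.0004  0.0005 -0.0742]
```

3.1 N at 9 mm looks like the soft one. I still press pad 3 to confirm.

```bash
python3 -m handwheel '[{"dp":[0,0,-0.02],"turn":0},{"dp":[0,0,-0.03],"turn":0},{"dp":[0,0,-0.03],"turn":0},{"dp":[-0.004,-0.033,0],"turn":0},{"dp":[-0.004,-0.033,0],"turn":0},{"dp":[-0.004,-0.033,0],"turn":0},{"dp":[-0.004,-0.033,0],"turn":0},{"dp":[-0.004,-0.033,0],"turn":0},{"dp":[-0.004,-0.033,0],"turn":0},{"dp":[-0.004,-0.033,0],"turn":0},{"dp":[-0.003,-0.026,0],"turn":0},{"dp":[0,0,0],"turn":0}]' >/dev/null
python3 -m handwheel '[{"dp":[0,0,0],"turn":0},{"dp":[0,0,0],"turn":0}]' >/dev/null;python3 go.py 574 -88 62
```

```text
t 7.0333 pos [574.2 -88.5 102.5] F [-0.98  0.73  0.19] open -0.1 shift [0.0008 0.0007 0.081 ]
```

```bash
python3 -m handwheel '[{"dp":[0,0,0.024],"turn":0},{"dp":[0,0,0.017],"turn":0},{"dp":[0,0,0.01],"turn":0},{"dp":[0,0,0.01],"turn":0},{"dp":[0,0,0.01],"turn":0},{"dp":[0,0,0.01],"turn":0},{"dp":[0,0,0],"turn":0},{"dp":[0,0,0],"turn":0},{"dp":[0,0,0],"turn":0},{"dp":[0,0,0],"turn":0}]'
python3 go.py 574 -88 105
```

```text
time: 7.87
tool_pos: [573.5, -88.3, 62.6]
tool_rot: [0.144, 0.99, 0.0, -0.001]
contact_force: [-4.3, 2.0, 6.3]
opening: -0.5
grasp_force: 3.1
t 7.8667 pos [573.5 -88.3  62.6] F [-4.31  2.04  6.29] open -0.5 shift [-0.0006  0.0009 -0.0848]
```

The right rest gives 6.3 N at 9.4 mm, so the middle is softest. I go over tag 2.

```bash
python3 -m handwheel '[{"dp":[0,0,-0.02],"turn":0},{"dp":[0,0,-0.03],"turn":0},{"dp":[0,0,-0.035],"turn":0},{"dp":[0.023,0.029,0],"turn":0},{"dp":[0.023,0.029,0],"turn":0},{"dp":[0.023,0.029,0],"turn":0},{"dp":[0.023,0.029,0],"turn":0},{"dp":[0.023,0.029,0],"turn":0},{"dp":[0.023,0.029,0],"turn":0},{"dp":[0.023,0.029,0],"turn":0},{"dp":[0.026,0.033,0],"turn":0},{"dp":[0,0,0],"turn":0}]' >/dev/null
python3 -m handwheel '[{"dp":[0,0,0],"turn":0},{"dp":[0,0,0],"turn":0},{"dp":[0,0,0],"turn":0}]' >/dev/null;python3 go.py 517.5 52 75
```

```text
t 9.1167 pos [518.7  50.  104.5] F [-0.77 -0.1   0.12] open -0.0 shift [0.0034 0.0031 0.059 ]
```

```bash
python3 -m handwheel '[{"dp":[0.003,0.003,0.03],"turn":0},{"dp":[0,0,0.03],"turn":0},{"dp":[0,0,0.01],"turn":0},{"dp":[0,0,0.01],"turn":0},{"dp":[0,0,0.01],"turn":0},{"dp":[0,0,0.01],"turn":0},{"dp":[0,0,0.01],"turn":0},{"dp":[0,0,0.008],"turn":0},{"dp":[0,0,0],"turn":0},{"dp":[0,0,0],"turn":0},{"dp":[0,0,0],"turn":0}]'
python3 go.py 517.5 52 45
```

```text
time: 10.03
tool_pos: [517.2, 53.0, 45.2]
tool_rot: [0.144, 0.99, 0.0, 0.0]
contact_force: [-0.2, 0.3, -1.2]
opening: 0.0
grasp_force: 0.0
t 10.0333 pos [517.2  53.   45.2] F [-0.16  0.3  -1.21] open 0.0 shift [-0.0011 -0.0017  0.0003]
```

```bash
python3 -m handwheel '[{"dp":[0,0,0.002],"turn":0},{"dp":[0,0,0.002],"turn":0},{"dp":[0,0,0.001],"turn":0},{"dp":[0,0,0],"turn":0},{"dp":[0,0,0],"turn":0}]'
```

```text
time: 10.45
tool_pos: [517.4, 52.9, 45.0]
tool_rot: [0.144, 0.99, 0.0, 0.0]
contact_force: [-5.4, -0.4, 9.7]
opening: 0.3
grasp_force: 5.1
```

The head is on the block: firm stop at z = 45 mm. I raise the hand, swing it clear and check.

```bash
python3 -m handwheel '[{"dp":[0,0,-0.02],"turn":0},{"dp":[0,0,-0.03],"turn":0},{"dp":[0,0,-0.04],"turn":0},{"dp":[0,0,-0.05],"turn":0},{"dp":[0,0,-0.06],"turn":0},{"dp":[0,0,-0.06],"turn":0},{"dp":[0,0,-0.05],"turn":0},{"dp":[0.03,0.05,0],"turn":0},{"dp":[0.03,0.05,0],"turn":0},{"dp":[0.03,0.05,0],"turn":0},{"dp":[0.03,0.05,0],"turn":0},{"dp":[0.03,0.05,0],"turn":0}]'
python3 -m handwheel '[{"dp":[0.03,0.05,0],"turn":0},{"dp":[0.03,0.05,0],"turn":0},{"dp":[0.03,0.05,0],"turn":0},{"dp":[0.03,0.05,0],"turn":0},{"dp":[0.03,0.05,0],"turn":0},{"dp":[0.03,0.05,0],"turn":0},{"dp":[0,0,0],"turn":0},{"dp":[0,0,0],"turn":0},{"dp":[0,0,0],"turn":0},{"dp":[0,0,0],"turn":0}]'
python3 - <<'E'
from h import *
x0,y0,x1,y1=230,150,530,450
im=manip.grab_frame("scene")[y0:y1,x0:x1]
cv2.imwrite("pics/scene2.png",cv2.resize(im,None,fx=2,fy=2)[:,:,::-1])
E
```

```text
time: 11.45
tool_pos: [480.6, 195.2, 198.2]
tool_rot: [0.145, 0.99, 0.0, 0.0]
contact_force: [0.5, 0.1, -0.5]
opening: 0.0
grasp_force: 0.0
time: 12.28
tool_pos: [437.9, 362.5, 197.9]
tool_rot: [0.145, 0.989, -0.0, 0.0]
contact_force: [-0.4, 0.3, -0.2]
opening: -0.0
grasp_force: 0.0
```

View pics/scene2.png

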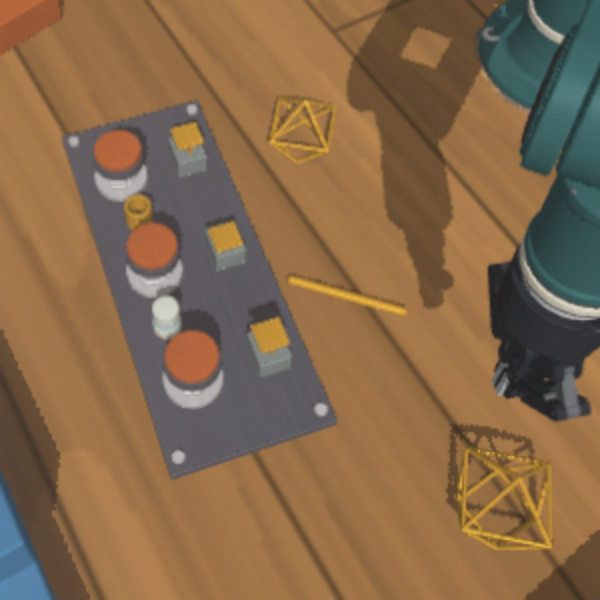

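The middle tag at crop (226,240) sits on its block. The other two tags, at (187,137) and (270,335), are still up, all the rests have sprung back, and nothing else has moved. The hand is clear, so I hand in.

```bash
python3 -c "
from station import manip
print(manip.finish_job())"
```

```text
the job is handed in; nothing more can be done
None
```

I pressed the three rests from left to right (about 10, 3.1 and 6.3 N at 9 mm), found the middle one softest, pushed its tag down to the stop, took the hand clear and handed the job in; no verdict came back.

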